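# Clear the carving block

### The arm

A 7-joint arm with a two-finger parallel gripper is mounted at the origin on the work surface. World frame = base frame: x ahead of the robot, y to its left, z up, the work surface at z = 0. Lengths are in m, angles in degrees, forces in N, time in s.
With the tool pointing down it reaches from about 0.4 to 0.75 m from the base axis. Payload 19.5 kg.
Tool frame: the origin (TCP) lies at the very end of the fingers, on their centre line; the grasp point (between the pads) lies 19 mm behind it (tcp_to_grasp is the distance from the TCP to the grasp point, in m); z points along the fingers, y is the line along which they close (so a half turn about z gives the same grasp; the last joint's range is limited). The gripper opens to 85 mm and grips with 20 to 120 N. Pads are 22 mm wide; open, the fingers measure 114 mm over their backs; the gripper's body (76 mm by 85 mm) begins 54 mm behind the grasp point. The pads swing forward as they close: fully open they stand 13 mm farther back than shut.
Start: joints at [-74.697, 40.479, -1.581, 85.061, 1.261, 54.483, -4.326], TCP at [0.175, 0.548, 0.231] pointing down, gripper open.
Joint ranges: [-155.06, 155.06], [-18.47, 123.98], [-90, 86.84], [0, 140.48], [-83.41, 263.41], [0, 116], [-161.91, 161.91]. Speed limits (degrees/s): [108.29, 108.29, 147.25, 147.25, 172.46, 172.46, 172.46].

### API

Orientations are given as [roll, pitch, yaw] about the fixed x, y, z axes, in that order (R = Rz(yaw) Ry(pitch) Rx(roll)).
In Python, from plant import read_state, grab_frame, camera_model, hand_in, tcp_to_grasp gives the robot as it stands.
- The arm moves only by the shell command python3 -m inch 'ROWS' [FORCE]. ROWS is a JSON object of lists of equal length, an entry for each row: "slide": the shift along the tool's x, y, z in mm, a list of three; "rotation": the turn, a rotation vector about the tool's x, y, z in rad, a list of three; "grip": the closure, from 0 (fully open) to 1 (shut). In form: {"slide": [[tx, ty, tz], ...], "rotation": [[wx, wy, wz], ...], "grip": [grip, ...]}. A call has 1 to 12 rows; each row shifts and turns the commanded pose from where the row before left it, along the tool's axes as they then stand; what a row does not reach is not made up. A row lasts 1/12 s, in which the tool goes at most 41.7 mm and 7.16 degrees, less where a joint would pass 70% of its speed; a pose out of reach is approached as far as the arm can. A call is refused whole if a number of a shift passes 41.7 or a number of a turn 0.125, either way. A call with a gripper value outside its range is refused whole. The fingers move at their own pace and stop on an object; FORCE is the grip in N (left out, the last holds). Time passes only in rows, so rows that do not move let the fingers close. It gives the time, the measured TCP pose, the force, the opening and the grip force at its end, in the units of the state.
- read_state(): the state, without advancing time (a new reading comes with each control period).
- grab_frame(name): name is "scene" or "top" or "wrist"; returns the picture (384x512x3 uint8, blue, green, red); there is no depth.
- camera_model(name): a dict with "camera_matrix" (3x3 intrinsics, pixels), "R" (3x3) and "t" (3): a world point X has camera coordinates R X + t. Camera axes: x right, y down, z forward; pixel columns grow to the right and rows downward; lengths in m; the calibration is good to about 2 mm. A picture is of the moment at which its call begins: read the wrist's pose just before it. camera_model takes no time and is no camera call; for the wrist camera it gives the pose at the moment of the call.
- hand_in(): hands the job in; it is judged then, once.
The state is a dict: "time": time; "q": joint angles; "dq": joint speeds; "joint_efforts": joint torques, N m; "ee_pos": TCP position; "eef_rot": TCP orientation; "ft_force": force on the tool from outside, world axes, zero at the start; "wrist_torque": the same for the moment, N m; "opening": finger opening in m; "grasp_force": force on a finger pad.
Only numpy, scipy, OpenCV 4.12 (cv2) and the standard library are available. Lean on these libraries where they do the work, as an engineer would, in place of code of your own. Each camera call takes 0.05 s, during which the arm holds its last target. There are 200 camera calls.

### The job

Take the blue-handled scraper from its red pad and with it sweep all four pale wooden offcuts off the dark carving block into the open scrap box joined to the block's end; do not touch the offcuts with the gripper. Then stand the scraper back on its red pad, lengthwise as it stood, and shut the scrap box's lid fully. Leave the mallet, jar, mug, chisel and brush where they are.

Things in the scene. Friction and masses are not known exactly. Their poses are not given: they have to be found in the camera images.
- block: Dark wooden carving block, 224 mm (x) by 280 mm (y), flat top 90 mm above the table, with the plywood scrap box built on to its -y end, y = -140 to -290 mm; all one piece fixed to the table. Origin under the middle of the block (without the box), on the table; x across, y along, z up.
- board_top (a point): Centre of the block's flat top (90 mm above the table), axes as the block. Battens 12 mm wide and 12 mm high run along the edges at x = +-106 mm, 200 mm free between them; the +y and -y ends (y = +-140 mm) have no batten.
- bin_floor (a point): Centre of the scrap box's inner floor, 6 mm above the table, axes as the block. The box is open above; inside 208 mm (x) by 142 mm (y), walls 8 mm thick, rims 82 mm above the table. On its +y side the block itself is the wall, so what is pushed over the block's -y end falls in.
- lid (a joint): Angle of the scrap box's lid: 0 = shut (level, its top flush with the block's top), pi/2 = upright, largest 2.0; starts at 1.65 to 1.9, leaning outwards (-y of the block). Wooden lid 224 mm (block x) by 146 mm (hinge to free edge), 8 mm thick, 0.2 kg, no handle. Stiff hinge (0.3 N m of friction): it stays at any angle and has to be pushed all the way.
- lid_hinge (a point): Middle of the lid's hinge line at the outer (-y) rim of the box, 86 mm above the table, at half the lid's thickness; the hinge line runs along the block's x.
- lid_edge (a point): Middle of the lid's free edge (at half its thickness), 146 mm from the hinge line.
- scraper: Scraper block, 0.15 to 0.31 kg, standing on its pad: pale wooden foot 36 mm (x) by 130 mm (y) by 22 mm high with steel edges, on it a blue upright bar handle 24 mm thick (x), 90 mm long (y), from 22 to 68 mm above the underside. Origin at the centre of the underside, z up. To be gripped across the handle's thickness (x) and pushed along x. It looks the same turned by half a turn.
- pad: Red pad fixed to the table, 90 mm (x) by 180 mm (y), 6 mm thick: the scraper's place, scraper long along pad y. Origin under its centre, on the table.
- stone: Grey sharpening stone in a dark case, 70 x 180 x 36 mm, fixed to the table; it may trade places with the red pad. Origin under its centre.
- chip0: A loose offcut of pale wood, about 60 to 66 mm long, up to 36 mm wide, 8 mm thick, 18 to 35 g, lying flat on the carving block at the start. Origin at the middle of its underside, z up.
- chip1: A loose offcut of pale wood, about 60 to 66 mm long, up to 36 mm wide, 8 mm thick, 18 to 35 g, lying flat on the carving block at the start. Origin at the middle of its underside, z up.
- chip2: A loose offcut of pale wood, about 60 to 66 mm long, up to 36 mm wide, 8 mm thick, 18 to 35 g, lying flat on the carving block at the start. Origin at the middle of its underside, z up.
- chip3: A loose offcut of pale wood, about 60 to 66 mm long, up to 36 mm wide, 8 mm thick, 18 to 35 g, lying flat on the carving block at the start. Origin at the middle of its underside, z up.
- mallet: Wooden mallet lying down, head 60 mm thick and 110 mm long, handle 150 mm; origin under its head. Not to be disturbed.
- varnish: Amber jar with black cap, 64 mm across, 100 mm high; origin under its centre. Not to be disturbed.
- mug: Blue mug, 80 mm across, 90 mm high; origin under its centre. Not to be disturbed.
- chisel: Slim hand tool with wooden handle lying down, 200 mm long; origin under its middle. Not to be disturbed.
- brush: Red-handled brush lying down, 180 mm long; origin under its middle. Not to be disturbed.
There are look-alikes about, which are no part of the job. Leave any pink or yellow look-alike of the chip1 alone.

How it is judged (in metres and radians):
On the way, in this order (a step that is already met when the one before it is completed fails the run):
1. the scraper is lifted off its pad (z of scraper in the frame of pad above 0.03 m), for 0.2 s.
2. all four offcuts lie in the scrap box (x of chip0 in the frame of bin_floor between -0.105 and 0.105 m and y of chip0 in the frame of bin_floor between -0.075 and 0.075 m and z of each of chip0, chip1, chip2, chip3 in the frame of bin_floor below 0.076 m and x of chip1 in the frame of bin_floor between -0.105 and 0.105 m and y of chip1 in the frame of bin_floor between -0.075 and 0.075 m and x of chip2 in the frame of bin_floor between -0.105 and 0.105 m and y of chip2 in the frame of bin_floor between -0.075 and 0.075 m and x of chip3 in the frame of bin_floor between -0.105 and 0.105 m and y of chip3 in the frame of bin_floor between -0.075 and 0.075 m), for 0.2 s.
3. the scraper stands on its red pad again, let go (horizontal distance between scraper and pad below 0.037 m and z of scraper in the frame of pad below 0.011 m and angle between scraper's own z axis and vertical below 0.1 rad and angle between the y axis of scraper and the y axis of pad, either way round below 0.45 rad and contact force between the fingers and scraper below 0.1 N), for 0.2 s.
At the end, for the whole second after the job is handed in: All four offcuts lie at rest inside the scrap box (below its rim); the scraper stands upright, released and at rest on its red pad, centre within 37 mm of the pad's centre and lengthwise along it within 0.45 rad, either way round; the lid is shut to within 0.05 rad (all of step 2 and all of step 3 and value of joint lid below 0.05 rad and linear speed of scraper below 0.02 m/s and linear speed of each of chip0, chip1, chip2, chip3 below 0.05 m/s); the robot touches nothing.
It fails at once if an offcut is touched by the fingers or the arm (over 0.5 N) (contact force between any of the fingers, the arm and chip0 above 0.5 N or contact force between any of the fingers, the arm and chip1 above 0.5 N or contact force between any of the fingers, the arm and chip2 above 0.5 N or contact force between any of the fingers, the arm and chip3 above 0.5 N).
It fails at once if the mallet, jar, mug, chisel or brush is moved by more than 30 mm (distance of any of mallet, varnish, mug, chisel, brush from where it was at the start of the episode above 0.03 m).
It also fails if it takes over 72 s, if anything falls off the work surface, if the arm or the gripper's body presses on something with over 40 N, if the wrist force passes 120 N, or if a joint passes its speed limit or range.

## Working session

There is one attempt and no reset: what is moved stays moved. The work goes in short steps, Python scripts to look and compute and a shell command to move; the robot and the scene stay as the last step left them, time stands still between calls to the robot, and variables do not carry over. Pictures are saved under pics/ and viewed, at most 10 in all, crops included, and the job is handed in when it is done.

```bash
mkdir -p pics; ls; python3 - <<'E'
from plant import *
import cv2,numpy as np
print(read_state(),tcp_to_grasp)
for n in("scene","top"):
    cv2.imwrite(f"pics/{n}0.png",cv2.resize(grab_frame(n),None,fx=1.5,fy=1.5,interpolation=cv2.INTER_CUBIC))
    print(n,camera_model(n))
print(camera_model("wrist"))
E
```

```text
pics
{'time': 0.0, 'q': array([-74.69782682,  40.51356861,  -1.58328674,  85.08320581,
         1.2603884 ,  54.48360284,  -4.32611505]), 'dq': array([-0.03684824,  0.04893051,  0.074958  ,  0.02139934, -0.00474269,
       -0.04685341,  0.01310794]), 'joint_efforts': array([-1.50515101e-03, -8.83205080e+01,  1.23385213e+00, -2.36174601e+01,
        1.68293808e-02,  6.37511796e-03,  3.40577981e-05]), 'ee_pos': array([0.17464977, 0.54755815, 0.2308358 ]), 'eef_rot': array([-1.79936954e+02,  1.34634035e-03,  1.62308952e+02]), 'ft_force': array([ 0.08230208, -0.5156054 , -0.36953074]), 'wrist_torque': array([0.03578545, 0.05924983, 0.00131537]), 'grasp_force': 0.0, 'opening': 0.08530033530098559} 0.0187
scene {'camera_matrix': array([[375.42180688,   0.        , 256.82368508],
       [  0.        , 375.42180688, 193.98585608],
       [  0.        ,   0.        ,   1.        ]]), 'R': array([[ 0.41341584,  0.91053867, -0.00258225],
       [ 0.77276761, -0.35236013, -0.52789445],
       [-0.4815782 ,  0.21624445, -0.84930606]]), 't': array([-0.23707546, -0.40267639,  1.59136713])}
top {'camera_matrix': array([[399.74801523,   0.        , 258.15915407],
       [  0.        , 399.74801523, 196.73138066],
       [  0.        ,   0.        ,   1.        ]]), 'R': array([[ 0.02148171, -0.99976843, -0.0012709 ],
       [-0.9912881 , -0.02113424, -0.13000477],
       [ 0.1299478 ,  0.00405255, -0.99151255]]), 't': array([0.02477906, 0.58354089, 1.19765561])}
{'camera_matrix': array([[323.23544688,   0.        , 250.03033506],
       [  0.        , 323.23544688, 189.85217245],
       [  0.        ,   0.        ,   1.        ]]), 'R': array([[ 3.04051328e-01,  9.52655194e-01, -9.33212710e-04],
       [ 9.06732790e-01, -2.89093889e-01,  3.07018519e-01],
       [ 2.92213001e-01, -9.41955629e-02, -9.51703083e-01]]), 't': array([-0.57485453, -0.03930313,  0.38049452])}
```

View pics/scene0.png

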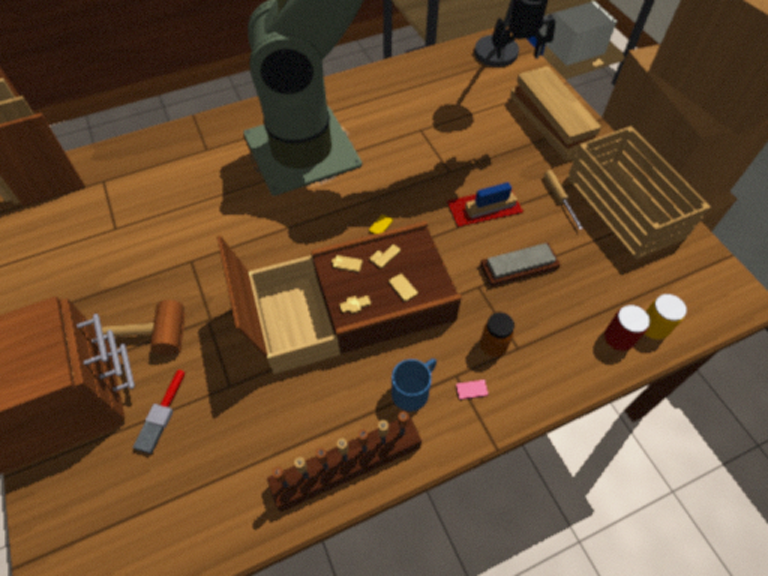

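View pics/top0.png

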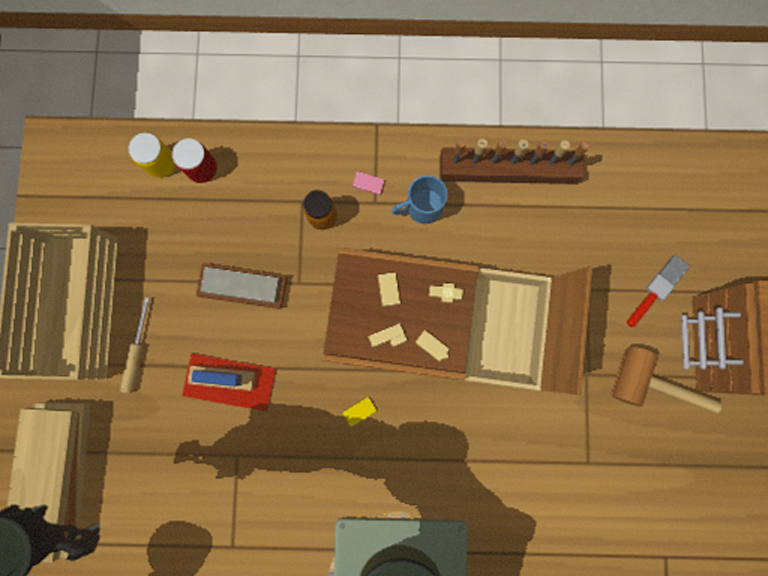

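The scene holds one blue-handled scraper, seen in top0 at (217,378) on the red pad. The grey stone at (240,285) and the blue mug at (427,200) are the things it could be taken for. The pale offcuts are at (388,289), (445,293), (387,335) and (432,345), and the pink (368,183) and yellow (360,410) pieces are decoys. I choose the scraper at (217,378) and check it in a close crop.

```bash
cat > h.py <<'E'
from plant import *
import cv2,numpy as np
def cam(n): 
    c=camera_model(n); return np.array(c["camera_matrix"]),np.array(c["R"]),np.array(c["t"])
def bp(n,px,z,c=None):
    K,R,t=c or cam(n); px=np.atleast_2d(px).astype(float)
    d=(np.linalg.inv(K)@np.c_[px,np.ones(len(px))].T).T@R; o=-R.T@t
    return o+d*((z-o[2])/d[:,2])[:,None]
def pj(n,X,c=None):
    K,R,t=c or cam(n); X=np.atleast_2d(X); y=(K@(R@X.T+t[:,None])).T; return y[:,:2]/y[:,2:]
def tri(obs): # [(cam,px)]
    A=[];b=[]
    for c,px in obs:
        K,R,t=c; P=K@np.c_[R,t]
        for i in(0,1):
            r=P[i]-px[i]*P[2]; A.append(r[:3]);b.append(-r[3])
    return np.linalg.lstsq(np.array(A),np.array(b),rcond=None)[0]
def blob(img,kind,roi):
    h=cv2.cvtColor(img,cv2.COLOR_BGR2HSV); H,S,V=[h[...,i].astype(int) for i in range(3)]
    m={'red':((H<5)|(H>174))&(S>200)&(V>90),'blue':(H>105)&(H<130)&(S>120)&(V>50)}[kind]
    k=np.zeros_like(m);x0,y0,x1,y1=roi;k[y0:y1,x0:x1]=1
    return np.argwhere(m&k)[:,::-1]
E
python3 - <<'E'
from h import *
t=grab_frame("top");s=grab_frame("scene")
cv2.imwrite("pics/raw_top.png",t);cv2.imwrite("pics/raw_scene.png",s)
a=cv2.resize(t[158:268,208:408],None,fx=4,fy=4,interpolation=cv2.INTER_CUBIC)
b=cv2.resize(t[230:276,115:195],None,fx=3.5,fy=3.5,interpolation=cv2.INTER_CUBIC)
c=cv2.resize(s[110:156,290:370],None,fx=3.5,fy=3.5,interpolation=cv2.INTER_CUBIC)
im=np.zeros((601-1,800,3),np.uint8); im[:440]=a; im[440:,:280]=b[:160]; im[440:,300:580]=c[:160]
cv2.imwrite("pics/crop1.png",im)
for n,i,roi,rs in(("top",t,(110,225,200,285),0),("scene",s,(290,110,360,160),0)):
    r=blob(i,'red',roi);bl=blob(i,'blue',roi)
    rr=cv2.minAreaRect(r.astype(np.float32)); b2=cv2.minAreaRect(bl.astype(np.float32))
    print(n,len(r),rr,len(bl),b2)
    w=bp(n,r,.006)[:,:2].astype(np.float32);print("pad",cv2.minAreaRect(w))
    w=bp(n,bl,.074)[:,:2].astype(np.float32);print("handle",cv2.minAreaRect(w))
c1=tri([(cam("top"),blob(t,'blue',(110,225,200,285)).mean(0)),(cam("scene"),blob(s,'blue',(290,110,360,160)).mean(0))]);print(c1)
E
```

```text
top 558 ((152.15599060058594, 254.39199829101562), (56.79612731933594, 28.44278335571289), 10.30484676361084) 195 ((142.20001220703125, 251.6000213623047), (28.369577407836914, 6.909195899963379), 6.009006023406982)
pad ((0.39907002449035645, 0.3632885217666626), (0.17718152701854706, 0.08729049563407898), 81.04578399658203)
handle ((0.407737672328949, 0.37531644105911255), (0.08416005969047546, 0.020110348239541054), 85.31011199951172)
scene 294 ((323.0192565917969, 137.59616088867188), (18.04268455505371, 46.479522705078125), 78.69007110595703) 108 ((329.26763916015625, 126.6286392211914), (4.960005760192871, 21.579246520996094), 75.0685806274414)
pad ((0.4033637046813965, 0.36087745428085327), (0.17779316008090973, 0.08829668909311295), 79.92247772216797)
handle ((0.41364413499832153, 0.37105870246887207), (0.0855797827243805, 0.023343553766608238), 84.3871078491211)
[0.40704657 0.37689217 0.06469042]
```

View pics/crop1.png

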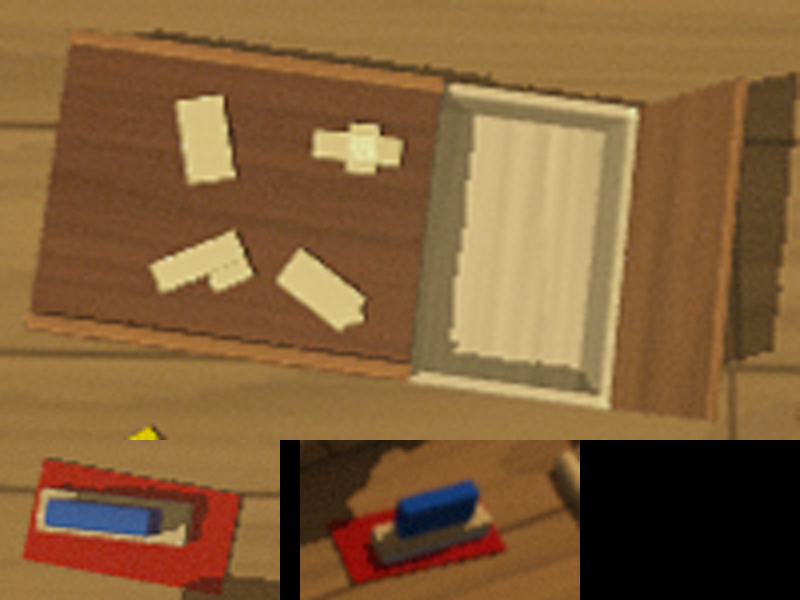

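The crop shows the blue upright handle on the pale foot on the red pad, so the choice is right. It also gives the block's top corners, in crop pixels (66,45), (35,314), (441,90) and (412,364), and the four pale offcuts between the battens.

```bash
python3 - <<'E'
from h import *
f=lambda p:np.array(p)/4+[208,158]-.375
P=bp("top",f([(66,45),(35,314),(441,90),(412,364)]),.09)[:,:2]
print(P); u=P[0]-P[1];w=P[2]-P[3]
print(np.linalg.norm(u),np.linalg.norm(w),np.linalg.norm(P[0]-P[2]),np.linalg.norm(P[1]-P[3]),P.mean(0))
X=(P[0]+P[2]-P[1]-P[3]);Y=P[0]+P[1]-P[2]-P[3]
print(np.degrees(np.arctan2(X[1],X[0])),np.degrees(np.arctan2(Y[1],Y[0]))-90)
a=np.radians((np.degrees(np.arctan2(X[1],X[0]))+np.degrees(np.arctan2(Y[1],Y[0]))-90)/2); c=P.mean(0)
R=np.array([[np.cos(a),-np.sin(a)],[np.sin(a),np.cos(a)]])
for z in(.098,):
  for n,p in(("A",[(177,101),(222,96),(236,178),(189,185)]),("B",[(312,128),(312,158),(400,137),(400,166),(349,123),(377,125),(376,173),(347,172)]),("C",[(150,266),(236,231),(161,292),(254,272),(216,292)]),("D",[(302,248),(277,280),(366,297),(345,330),(362,318)])):
    print(n,np.round((bp("top",f(p),z)[:,:2]-c)@R*1000).tolist())
# lid edge: check by scene+top
Z=lambda p:np.array(p)/1.5-.17
L=[tri([(cam("top"),f(a)),(cam("scene"),Z(b))]) for a,b in(((746,82),(262,355)),((716,417),(221,239)))]
for l in L: print("lid corner",l.round(3),((l[:2]-c)@R).round(3))
# verification of block corners in scene image
Xw=[np.r_[c+R@np.array(v[:2]),v[2]] for v in((.112,.14,.102),(-.112,.14,.102),(.112,-.14,.102),(-.112,-.14,.102))]
print((pj("scene",np.array(Xw))*1.5).round())
print([ (n,(c+R@np.array(v)).round(3)) for n,v in(("hinge",(0,-.29)),("binc",(0,-.215)),("+yend",(0,.14)))],np.degrees(a))
E
```

```text
[[ 0.6578383   0.14052503]
 [ 0.45736405  0.15666355]
 [ 0.62969771 -0.13955974]
 [ 0.42704164 -0.11888641]]
0.20112279236182787 0.20370780324624757 0.2814948794997023 0.2772133297416597 [0.54298543 0.00968561]
-5.21749503903527 -6.006470003138531
A [[68.0, 54.0], [76.0, 21.0], [16.0, 4.0], [7.0, 37.0]]
B [[60.0, -48.0], [38.0, -50.0], [61.0, -113.0], [39.0, -115.0], [67.0, -74.0], [68.0, -95.0], [32.0, -98.0], [30.0, -77.0]]
C [[-55.0, 58.0], [-22.0, -1.0], [-73.0, 48.0], [-51.0, -17.0], [-68.0, 8.0]]
D [[-29.0, -50.0], [-54.0, -35.0], [-59.0, -100.0], [-84.0, -88.0], [-74.0, -99.0]]
lid corner [ 0.637 -0.32   0.158] [ 0.126 -0.319]
lid corner [ 0.398 -0.294  0.219] [-0.114 -0.317]
[[462. 296.]
 [424. 219.]
 [337. 334.]
 [309. 251.]]
[('hinge', array([ 0.515, -0.279])), ('binc', array([ 0.522, -0.204])), ('+yend', array([0.557, 0.149]))] -5.611982521086902
```

Block pose: centre (0.543, 0.010), yaw about -5.6°. The batten spacing (201 to 204 mm) and length (277 to 281 mm) agree with the text. The scraper is at about (0.408, 0.375) with its long axis at about 85°, and the triangulated handle height fits. I turn the tool first, to yaw 85°.

```bash
python3 -m inch '{"slide":[[0,0,0],[0,0,0],[0,0,0],[0,0,0],[0,0,0],[0,0,0],[0,0,0],[0,0,0],[0,0,0],[0,0,0],[0,0,0],[0,0,0]],"rotation":[[0,0,0.123],[0,0,0.123],[0,0,0.123],[0,0,0.123],[0,0,0.123],[0,0,0.123],[0,0,0.123],[0,0,0.123],[0,0,0.123],[0,0,0.123],[0,0,0.123],[0,0,0]],"grip":[0,0,0,0,0,0,0,0,0,0,0,0]}'
cat >> h.py <<'E'
def rel(target,d=None):
    """mm along tool axes (and yaw error) to a world TCP target, tool pointing down"""
    from scipy.spatial.transform import Rotation as Ro
    s=read_state(); M=Ro.from_euler('xyz',s["eef_rot"],degrees=True).as_matrix()
    print("t",round(s["time"],2),"tcp",s["ee_pos"].round(4),"rot",s["eef_rot"].round(1),"F",s["ft_force"].round(1),"op",round(s["opening"],4),"gf",round(s["grasp_force"],1))
    print("to go, tool mm:",(M.T@(np.array(target)-s["ee_pos"])*1000).round(1))
E
python3 -c "
from h import *
rel([.408,.375,.2])"
```

```text
time: 1.2
ee_pos: [0.1745, 0.5478, 0.2311]
eef_rot: [180.0, 0.0, 84.4]
ft_force: [0.1, -0.1, 0.4]
opening: 0.0857
grasp_force: 0.0
t 1.2 tcp [0.1745 0.5478 0.2311] rot [180.    0.   84.4] F [ 0.1 -0.1  0.4] op 0.0857 gf 0.0
to go, tool mm: [-149.3  249.2   31.2]
```

```bash
python3 -m inch '{"slide":[[-10,17,0],[-17,28,0],[-19,32,0],[-19,32,0],[-19,32,0],[-19,32,0],[-19,32,0],[-17,28,0],[-10,16,0],[0,0,0],[0,0,0]],"rotation":[[0,0,0],[0,0,0],[0,0,0],[0,0,0],[0,0,0],[0,0,0],[0,0,0],[0,0,0],[0,0,0],[0,0,0],[0,0,0]],"grip":[0,0,0,0,0,0,0,0,0,0,0]}'
python3 - <<'E'
from h import *
rel([.408,.375,.15])
c=cam("wrist");w=grab_frame("wrist");cv2.imwrite("pics/w1.png",w)
print(-c[1].T@c[2])
full=(0,0,512,384)
b=blob(w,'blue',full)
print(len(b),cv2.minAreaRect(b.astype(np.float32)),b.min(0),b.max(0))
print("handle",cv2.minAreaRect(bp("wrist",b,.074,c)[:,:2].astype(np.float32)))
r=blob(w,'red',full); print("pad",len(r),cv2.minAreaRect(bp("wrist",r,.006,c)[:,:2].astype(np.float32)))
E
```

```text
time: 2.12
ee_pos: [0.4096, 0.3762, 0.2312]
eef_rot: [-180.0, 0.0, 84.9]
ft_force: [-1.0, 0.2, 0.1]
opening: 0.0853
grasp_force: 0.0
t 2.12 tcp [0.4096 0.3762 0.2312] rot [-180.     0.    84.9] F [-1.   0.2  0.1] op 0.0853 gf 0.0
to go, tool mm: [-1.4 -1.5 81.2]
[0.41626569 0.45521781 0.37393426]
2048 ((247.5, 168.0), (92.0, 23.0), 90.0) [236 122] [259 214]
handle ((0.40689340233802795, 0.3786947429180145), (0.09060138463973999, 0.021760880947113037), 85.3828125)
pad 6659 ((0.39860495924949646, 0.36464840173721313), (0.17900484800338745, 0.08889544755220413), 81.02365112304688)
```

View pics/w1.png

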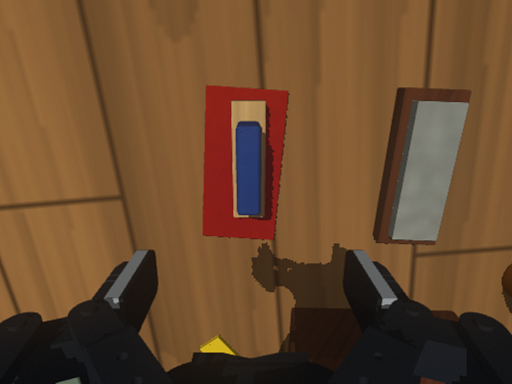

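The wrist picture shows the blue handle at (247,168) on the pale foot on the red pad, with the stone at right (420,170). Wrist and top agree: handle centre about (0.407, 0.376) at 85°, pad centre about (0.399, 0.364) at 81°. Now I descend and grip at about 50 mm above the underside.

```bash
python3 -m inch '{"slide":[[0,-2.5,20],[0,0,35],[0,0,40],[0,0,40],[0,0,30],[0,0,19],[0,0,10],[0,0,0]],"rotation":[[0,0,0.008],[0,0,0],[0,0,0],[0,0,0],[0,0,0],[0,0,0],[0,0,0],[0,0,0]],"grip":[0,0,0,0,0,0,0,0]}' && python3 -m inch '{"slide":[[0,0,0],[0,0,0],[0,0,0],[0,0,0],[0,0,0],[0,0,0],[0,0,0],[0,0,0],[0,0,0]],"rotation":[[0,0,0],[0,0,0],[0,0,0],[0,0,0],[0,0,0],[0,0,0],[0,0,0],[0,0,0],[0,0,0]],"grip":[1,1,1,1,1,1,1,1,1]}' 80
```

```text
time: 2.83
ee_pos: [0.4054, 0.3773, 0.0358]
eef_rot: [-179.9, 0.1, 84.5]
ft_force: [1.2, -0.1, 0.1]
opening: 0.0854
grasp_force: 0.0
time: 3.58
ee_pos: [0.4069, 0.3772, 0.038]
eef_rot: [180.0, -0.0, 84.3]
ft_force: [-1.5, 1.0, 8.7]
opening: 0.0235
grasp_force: 77.7
```

```bash
python3 -m inch '{"slide":[[0,0,-10],[0,0,-20],[0,0,-30],[0,0,-35],[0,0,-35],[0,0,-20],[0,0,0],[0,0,0]],"rotation":[[0,0,0],[0,0,0],[0,0,0],[0,0,0],[0,0,0],[0,0,0],[0,0,0],[0,0,0]],"grip":[1,1,1,1,1,1,1,1]}'
python3 - <<'E'
from h import *
rel([.558,.13,.17])
c=cam("wrist");w=grab_frame("wrist")
z=cv2.resize(w[150:384,120:400],None,fx=2.5,fy=2.5,interpolation=cv2.INTER_CUBIC)
cv2.imwrite("pics/w2.png",z)
np.savez("w2",K=c[0],R=c[1],t=c[2],p=read_state()["ee_pos"],e=read_state()["eef_rot"])
E
```

```text
time: 4.25
ee_pos: [0.4067, 0.3772, 0.1883]
eef_rot: [180.0, -0.1, 84.3]
ft_force: [-0.2, 0.5, -2.5]
opening: 0.0233
grasp_force: 78.8
t 4.25 tcp [0.4067 0.3772 0.1883] rot [ 1.80e+02 -1.00e-01  8.43e+01] F [-0.2  0.5 -2.5] op 0.0233 gf 78.8
to go, tool mm: [-231.   175.    18.2]
```

View pics/w2.png

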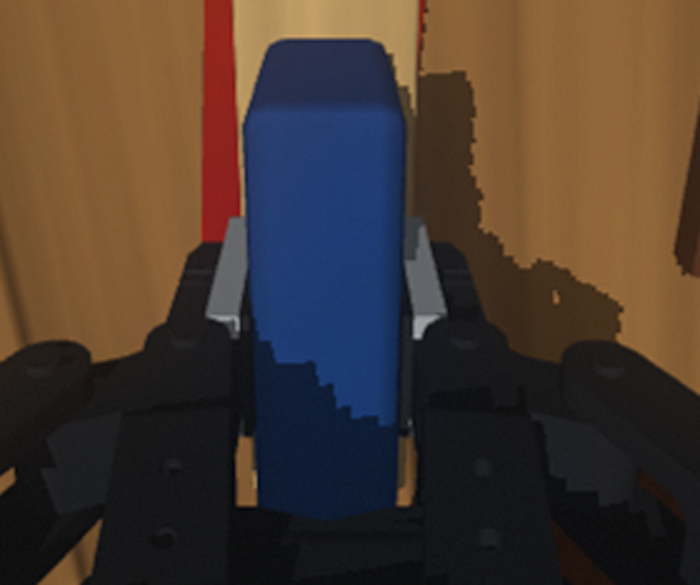

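The scraper is held squarely: the blue handle is between the pads, and the near edge of its top face is at crop (325,112), raw (250,195). I work out its lengthwise offset in the hand and the pre-sweep target.

```bash
python3 - <<'E'
from h import *
d=np.load("w2.npz");c=(d["K"],d["R"],d["t"])
for row in(108,112,116):
    p=bp("wrist",(249.8,150+row/2.5),.224,c)[0]; a=np.radians(84.3);v=p-d["p"]
    print("edge along tool x %.1f y %.1f mm"%((v[0]*np.cos(a)+v[1]*np.sin(a))*1000,(v[0]*np.sin(a)-v[1]*np.cos(a))*1000))
a=np.radians(-5.6);R=np.array([[np.cos(a),-np.sin(a)],[np.sin(a),np.cos(a)]]);C=np.array([.543,.010])
for v in((.032,.105),(.032,-.155),(-.032,.105),(-.032,-.155)): print(v,(C+R@v).round(4))
E
```

```text
edge along tool x 43.6 y -0.3 mm
edge along tool x 43.0 y -0.3 mm
edge along tool x 42.5 y -0.3 mm
(0.032, 0.105) [0.5851 0.1114]
(0.032, -0.155) [ 0.5597 -0.1474]
(-0.032, 0.105) [0.5214 0.1176]
(-0.032, -0.155) [ 0.496  -0.1411]
```

```bash
python3 -m inch '{"slide":[[-12,10,0],[-22,18,0],[-30,24,0],[-30,25,0],[-30,25,0],[-30,25,0],[-30,25,0],[-30,24,0],[-22,18,0],[-11,9,0],[0,0,0]],"rotation":[[0,0,0],[0,0,0],[0,0,0],[0,0,0],[0,0,0],[0,0,0],[0,0,0],[0,0,0],[0,0,0],[0,0,0],[0,0,0]],"grip":[1,1,1,1,1,1,1,1,1,1,1]}' && python3 -m inch '{"slide":[[0,0,0],[0,0,0],[0,0,0],[0,0,0],[0,0,0],[0,0,0],[0,0,0],[0,0,0],[0,0,0],[0,0,0],[0,0,0],[0,0,0]],"rotation":[[0,0,-0.12],[0,0,-0.12],[0,0,-0.12],[0,0,-0.12],[0,0,-0.12],[0,0,-0.12],[0,0,-0.12],[0,0,-0.12],[0,0,-0.12],[0,0,-0.12],[0,0,-0.12],[0,0,-0.12]],"grip":[1,1,1,1,1,1,1,1,1,1,1,1]}' && python3 -m inch '{"slide":[[0,0,0],[0,0,0],[0,0,0]],"rotation":[[0,0,-0.1],[0,0,-0.03],[0,0,0]],"grip":[1,1,1]}'
python3 - <<'E'
from h import *
rel([.585,.1114,.125]); print(read_state()["q"].round(1))
t=grab_frame("top"); w=grab_frame("wrist")
im=np.zeros((384,796,3),np.uint8); im[:,:512]=w; im[:220,512:]=cv2.resize(t[158:268,208:350],None,fx=2,fy=2); cv2.imwrite("pics/c3.png",im)
np.savez("w3",K=cam("wrist")[0],R=cam("wrist")[1],t=cam("wrist")[2])
E
```

```text
time: 5.22
ee_pos: [0.5851, 0.1071, 0.1859]
eef_rot: [-179.9, 0.1, 84.1]
ft_force: [-0.0, -0.0, -2.1]
opening: 0.0233
grasp_force: 78.6
time: 6.22
ee_pos: [0.5834, 0.1118, 0.1862]
eef_rot: [-180.0, -0.1, 167.2]
ft_force: [-0.3, -0.3, -3.0]
opening: 0.0233
grasp_force: 78.7
time: 6.47
ee_pos: [0.5837, 0.1114, 0.1865]
eef_rot: [180.0, -0.1, 174.3]
ft_force: [0.1, 0.4, -2.4]
opening: 0.023
grasp_force: 78.7
t 6.47 tcp [0.5837 0.1114 0.1865] rot [ 1.800e+02 -1.000e-01  1.743e+02] F [ 0.1  0.4 -2.4] op 0.023 gf 78.7
to go, tool mm: [-1.4  0.1 61.5]
[ -7.6  45.5 -13.   84.   11.7  52.   60.3]
```

View pics/c3.png

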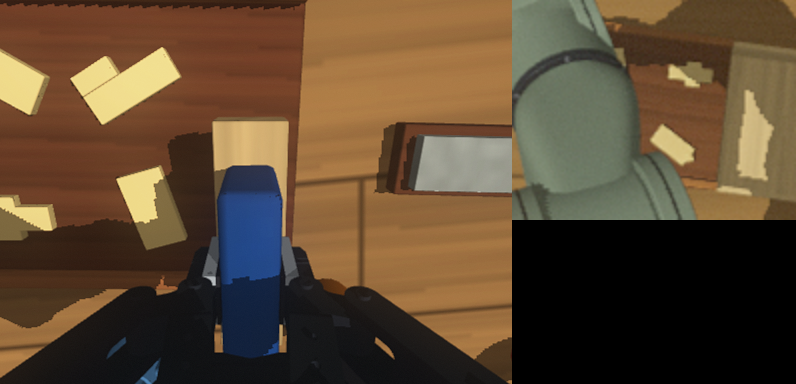

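The wrist picture shows the scraper held over the block, long axis across it. Offcuts are at (150,205), (125,85), (20,80) and (25,215), the block's +y edge runs through (305,30), and the -x batten lies along the top edge (row ~5). I check the block pose with these.

```bash
python3 - <<'E'
from h import *
d=np.load("w3.npz");c=(d["K"],d["R"],d["t"])
a=np.radians(-5.6);R=np.array([[np.cos(a),-np.sin(a)],[np.sin(a),np.cos(a)]]);C=np.array([.543,.010])
for n,p,z in(("yedge",(306,10),.09),("yedge",(301,110),.09),("-x batten",(20,8),.09),("-x batten",(280,4),.09),("+x batten",(20,270),.09),("+x batten",(150,269),.09),("A corner",(118,178),.098),("A corner",(164,167),.098),("A",(187,238),.098),("A",(148,249),.098),("footA",(214,119),.1545+.022),("footB",(288,119),.1765),("h",(225,190),.2225),("h",(277,190),.2225)):
    print(n,((bp("wrist",p,z,c)[0,:2]-C)@R*1000).round(1))
print("tcp",((read_state()["ee_pos"][:2]-C)@R*1000).round(1))
E
```

```text
yedge [-95.8 142.9]
yedge [-31.5 142.4]
-x batten [-98.  -45.8]
-x batten [-99.4 125.7]
+x batten [ 99.1 -89.7]
+x batten [98.6 20.4]
A corner [16.5  7.1]
A corner [ 8.2 42.1]
A [66.  55.3]
A [75.5 23.5]
footA [-33.7  88.9]
footB [-33.5 123.3]
h [-13.8  96.8]
h [-13.7 114.9]
tcp [ 30.8 104.9]
```

```bash
python3 -m inch '{"slide":[[1,0,15],[0,0,20],[0,0,16],[0,0,8],[0,0,3],[0,0,0],[0,0,0]],"rotation":[[0,0,0],[0,0,0],[0,0,0],[0,0,0],[0,0,0],[0,0,0],[0,0,0]],"grip":[1,1,1,1,1,1,1]}' && python3 -c "
from h import *
rel([.5597,-.1474,.1245])"
```

```text
time: 7.15
ee_pos: [0.5836, 0.1114, 0.126]
eef_rot: [180.0, 0.0, 174.2]
ft_force: [0.1, -0.2, -1.8]
opening: 0.0232
grasp_force: 78.8
t 7.15 tcp [0.5836 0.1114 0.126 ] rot [180.    0.  174.2] F [ 0.1 -0.2 -1.8] op 0.0232 gf 78.8
to go, tool mm: [  -2.2 -259.9    1.5]
```

```bash
python3 -m inch '{"slide":[[0,-3,1.5],[0,-8,0],[0,-12,0],[0,-12,0],[0,-12,0],[0,-12,0],[0,-12,0],[0,-12,0],[0,-12,0],[0,-12,0],[0,-12,0],[0,-12,0]],"rotation":[[0,0,0],[0,0,0],[0,0,0],[0,0,0],[0,0,0],[0,0,0],[0,0,0],[0,0,0],[0,0,0],[0,0,0],[0,0,0],[0,0,0]],"grip":[1,1,1,1,1,1,1,1,1,1,1,1]}' && python3 -c "
from h import *
rel([.5597,-.1474,.1245])"
```

```text
time: 8.15
ee_pos: [0.5701, -0.0203, 0.1238]
eef_rot: [-180.0, 0.0, 174.3]
ft_force: [-0.1, 1.1, -1.4]
opening: 0.0233
grasp_force: 78.8
t 8.15 tcp [ 0.5701 -0.0203  0.1238] rot [-180.     0.   174.3] F [-0.1  1.1 -1.4] op 0.0233 gf 78.8
to go, tool mm: [  -2.3 -127.5   -0.7]
```

```bash
python3 -m inch '{"slide":[[0,-12,0],[0,-12,0],[0,-12,0],[0,-12,0],[0,-12,0],[0,-12,0],[0,-12,0],[0,-12,0],[0,-12,0],[0,-12,0],[0,-8,0],[0,0,0]],"rotation":[[0,0,0],[0,0,0],[0,0,0],[0,0,0],[0,0,0],[0,0,0],[0,0,0],[0,0,0],[0,0,0],[0,0,0],[0,0,0],[0,0,0]],"grip":[1,1,1,1,1,1,1,1,1,1,1,1]}' && python3 - <<'E'
from h import *
rel([.5214,.1176,.1245])
cv2.imwrite("pics/x1.png",np.hstack([grab_frame("wrist"),cv2.resize(grab_frame("scene")[130:280,140:320],(288,240)).copy() if 0 else cv2.copyMakeBorder(cv2.resize(grab_frame("scene")[140:260,140:320],None,fx=1.6,fy=1.6),0,192,0,0,cv2.BORDER_CONSTANT)]))
E
```

```text
time: 9.15
ee_pos: [0.5571, -0.1488, 0.1238]
eef_rot: [-179.9, -0.0, 174.2]
ft_force: [-0.2, -0.4, -2.5]
opening: 0.0232
grasp_force: 78.8
t 9.15 tcp [ 0.5571 -0.1488  0.1238] rot [-179.9   -0.   174.2] F [-0.2 -0.4 -2.5] op 0.0232 gf 78.8
to go, tool mm: [ 62.6 261.4  -1. ]
```

View pics/x1.png

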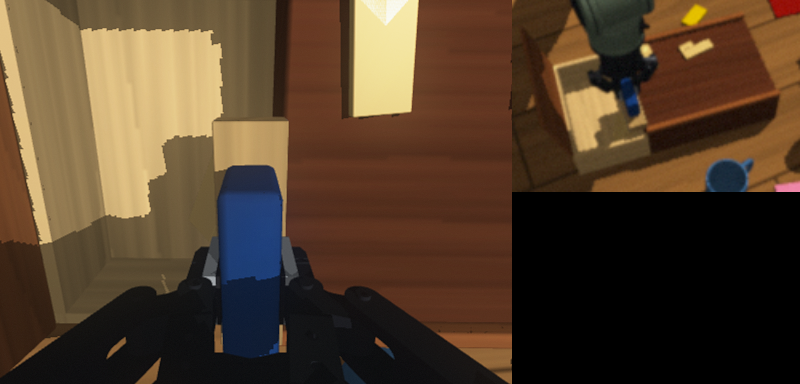

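Lane 1 is done. One offcut is left turned lengthwise near the edge at (380,55), and another is still at scene crop (697,48). I raise the scraper, go back and set it down for the -x lane.

```bash
python3 -m inch '{"slide":[[0,0,-20],[0,0,-25],[15,20,0],[15,35,0],[16,40,0],[16,40,0],[0,40,0],[0,40,0],[0,28,0],[0,18,0],[0,0,0]],"rotation":[[0,0,0],[0,0,0],[0,0,0],[0,0,0],[0,0,0],[0,0,0],[0,0,0],[0,0,0],[0,0,0],[0,0,0],[0,0,0]],"grip":[1,1,1,1,1,1,1,1,1,1,1]}' && python3 - <<'E'
from h import *
rel([.5214,.1176,.124])
c=cam("wrist");w=grab_frame("wrist")
cv2.imwrite("pics/x2.png",w)
E
```

```text
time: 10.17
ee_pos: [0.5221, 0.1222, 0.1689]
eef_rot: [179.9, 0.0, 174.6]
ft_force: [1.2, 0.7, -2.0]
opening: 0.023
grasp_force: 78.7
t 10.17 tcp [0.5221 0.1222 0.1689] rot [179.9   0.  174.6] F [ 1.2  0.7 -2. ] op 0.023 gf 78.7
to go, tool mm: [ 0.3 -4.8 44.9]
```

```bash
python3 -m inch '{"slide":[[0,0,15],[0,0,18],[0,0,8],[0,0,4],[0,0,0],[0,-5,0],[0,-12,0],[0,-12,0],[0,-12,0],[0,-12,0],[0,-12,0],[0,-12,0]],"rotation":[[0,0,0],[0,0,0],[0,0,0],[0,0,0],[0,0,0],[0,0,0],[0,0,0],[0,0,0],[0,0,0],[0,0,0],[0,0,0],[0,0,0]],"grip":[1,1,1,1,1,1,1,1,1,1,1,1]}' && python3 -c "
from h import *
rel([.496,-.1411,.124])"
```

```text
time: 11.22
ee_pos: [0.5148, 0.0385, 0.1239]
eef_rot: [-180.0, 0.0, 174.2]
ft_force: [0.3, -0.2, -2.2]
opening: 0.0234
grasp_force: 78.9
t 11.22 tcp [0.5148 0.0385 0.1239] rot [-180.     0.   174.2] F [ 0.3 -0.2 -2.2] op 0.0234 gf 78.9
to go, tool mm: [   0.7 -180.6   -0. ]
```

```bash
python3 -m inch '{"slide":[[0,-12,0],[0,-12,0],[0,-12,0],[0,-12,0],[0,-12,0],[0,-12,0],[0,-12,0],[0,-12,0],[0,-12,0],[0,-12,0],[0,-12,0],[0,-12,0]],"rotation":[[0,0,0],[0,0,0],[0,0,0],[0,0,0],[0,0,0],[0,0,0],[0,0,0],[0,0,0],[0,0,0],[0,0,0],[0,0,0],[0,0,0]],"grip":[1,1,1,1,1,1,1,1,1,1,1,1]}' && python3 -m inch '{"slide":[[0,-12,0],[0,-12,0],[0,-12,0],[0,-8,0],[0,0,0],[0,0,-20],[0,0,-30],[0,0,-30]],"rotation":[[0,0,0],[0,0,0],[0,0,0],[0,0,0],[0,0,0],[0,0,0],[0,0,0],[0,0,0]],"grip":[1,1,1,1,1,1,1,1]}' && python3 -c "
from h import *
rel([.558,.3,.2])"
```

```text
time: 12.22
ee_pos: [0.5002, -0.1045, 0.1238]
eef_rot: [-180.0, -0.0, 174.3]
ft_force: [0.3, -0.5, -1.6]
opening: 0.0233
grasp_force: 78.9
time: 12.88
ee_pos: [0.4957, -0.1462, 0.2045]
eef_rot: [180.0, -0.1, 174.3]
ft_force: [1.7, -0.9, -2.2]
opening: 0.023
grasp_force: 78.8
t 12.88 tcp [ 0.4957 -0.1462  0.2045] rot [ 1.800e+02 -1.000e-01  1.743e+02] F [ 1.7 -0.9 -2.2] op 0.023 gf 78.8
to go, tool mm: [-17.9 450.2   4.9]
```

```bash
python3 -m inch '{"slide":[[0,15,0],[0,30,0],[0,40,0],[0,40,0],[14,38,0],[19,36,0],[19,36,0],[19,36,0],[19,36,0],[19,36,0],[19,36,0],[18,36,0]],"rotation":[[0,0,0],[0,0,0],[0,0,0],[0,0,0],[0,0,0],[0,0,0],[0,0,0],[0,0,0],[0,0,0],[0,0,0],[0,0,0],[0,0,0]],"grip":[1,1,1,1,1,1,1,1,1,1,1,1]}' && python3 -m inch '{"slide":[[0,36,0],[0,30,0],[0,17,0],[0,0,0],[0,0,0],[0,0,0],[0,0,0],[0,0,0],[0,0,0],[0,0,0],[0,0,0],[0,0,0]],"rotation":[[0,0,0.1],[0,0,0.12],[0,0,0.12],[0,0,0.12],[0,0,0.12],[0,0,0.12],[0,0,0.12],[0,0,0.12],[0,0,0.12],[0,0,0.12],[0,0,0.12],[0,0,0.12]],"grip":[1,1,1,1,1,1,1,1,1,1,1,1]}' && python3 -m inch '{"slide":[[0,0,0],[0,0,0],[0,0,0],[0,0,0]],"rotation":[[0,0,0.12],[0,0,0.09],[0,0,0],[0,0,0]],"grip":[1,1,1,1]}'
python3 - <<'E'
from h import *
rel([.3995,.364,.040])
t=grab_frame("top");cv2.imwrite("pics/after.png",np.hstack([cv2.resize(t[158:268,208:408],None,fx=2.6,fy=2.6),cv2.resize(grab_frame("scene")[146:256,140:246],None,fx=2.6,fy=2.6)]))
E
```

```text
time: 13.88
ee_pos: [0.3906, 0.2826, 0.2039]
eef_rot: [180.0, -0.0, 174.3]
ft_force: [0.5, 0.7, -1.9]
opening: 0.0227
grasp_force: 79.2
time: 14.88
ee_pos: [0.4065, 0.3623, 0.2037]
eef_rot: [-180.0, -0.0, 92.6]
ft_force: [-0.5, -0.2, -2.6]
opening: 0.0227
grasp_force: 79.2
time: 15.22
ee_pos: [0.4066, 0.3622, 0.2037]
eef_rot: [-180.0, 0.0, 81.1]
ft_force: [1.1, 0.9, -3.2]
opening: 0.0234
grasp_force: 79.1
t 15.22 tcp [0.4066 0.3622 0.2037] rot [-180.     0.    81.1] F [ 1.1  0.9 -3.2] op 0.0234 gf 79.1
to go, tool mm: [  0.7  -7.3 163.7]
```

View pics/after.png

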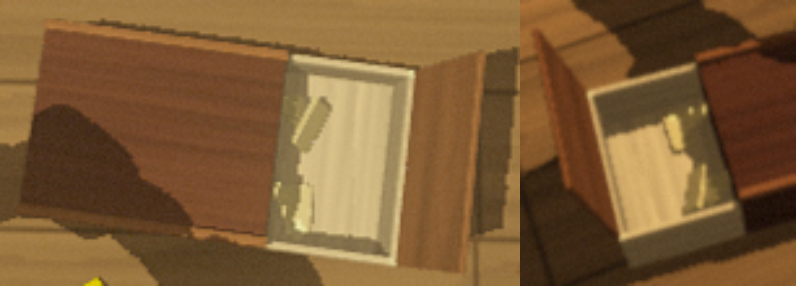

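The block is bare and the offcuts lie in two overlapping pairs in the box, at crop (308,122) and (297,205). Next the scraper goes down onto its pad.

```bash
python3 -m inch '{"slide":[[0,-7,20],[0,0,35],[0,0,38],[0,0,34],[0,0,20],[0,0,10],[0,0,4],[0,0,2],[0,0,1],[0,0,0],[0,0,0]],"rotation":[[0,0,0],[0,0,0],[0,0,0],[0,0,0],[0,0,0],[0,0,0],[0,0,0],[0,0,0],[0,0,0],[0,0,0],[0,0,0]],"grip":[1,1,1,1,1,1,1,1,1,1,1]}' && python3 -c "
from h import *
rel([.3995,.364,.038])"
```

```text
time: 16.23
ee_pos: [0.4005, 0.3633, 0.0407]
eef_rot: [180.0, -0.1, 80.9]
ft_force: [-0.3, -0.3, -2.5]
opening: 0.0232
grasp_force: 79.1
t 16.23 tcp [0.4005 0.3633 0.0407] rot [ 1.80e+02 -1.00e-01  8.09e+01] F [-0.3 -0.3 -2.5] op 0.0232 gf 79.1
to go, tool mm: [ 0.5 -1.1  2.7]
```

```bash
python3 -m inch '{"slide":[[0,0,1],[0,0,1],[0,0,1],[0,0,0],[0,0,0]],"rotation":[[0,0,0],[0,0,0],[0,0,0],[0,0,0],[0,0,0]],"grip":[1,1,1,1,1]}' && python3 -m inch '{"slide":[[0,0,0],[0,0,0],[0,0,0],[0,0,0],[0,0,0],[0,0,0],[0,0,0],[0,0,0]],"rotation":[[0,0,0],[0,0,0],[0,0,0],[0,0,0],[0,0,0],[0,0,0],[0,0,0],[0,0,0]],"grip":[0,0,0,0,0,0,0,0]}'
```

```text
time: 16.65
ee_pos: [0.4005, 0.3632, 0.0379]
eef_rot: [180.0, -0.1, 80.9]
ft_force: [-2.9, -3.6, 21.9]
opening: 0.023
grasp_force: 82.4
time: 17.32
ee_pos: [0.4002, 0.3629, 0.0367]
eef_rot: [-180.0, 0.0, 80.9]
ft_force: [0.8, 0.2, 0.6]
opening: 0.0854
grasp_force: 0.0
```

The pad contact was felt and the scraper is released. I lift, close the fingers and cross over to the far side of the lid.

```bash
python3 -m inch '{"slide":[[0,0,-15],[0,0,-30],[0,0,-40],[0,0,-40],[0,0,-40],[0,0,-40],[0,0,-40],[0,0,-15],[0,0,0]],"rotation":[[0,0,0],[0,0,0],[0,0,0],[0,0,0],[0,0,0],[0,0,-0.06],[0,0,0],[0,0,0],[0,0,0]],"grip":[0,0,0,0,0,0,0,0,1]}' && python3 - <<'E'
from h import *
w=grab_frame("wrist");c=cam("wrist")
rel([.507,-.358,.287])
full=(0,0,512,384)
b=blob(w,'blue',(150,60,350,260)); r=blob(w,'red',(150,60,350,300))
print("handle",cv2.minAreaRect(bp("wrist",b,.074,c)[:,:2].astype(np.float32)))
print("pad",cv2.minAreaRect(bp("wrist",r,.006,c)[:,:2].astype(np.float32)))
E
```

```text
time: 18.07
ee_pos: [0.401, 0.3635, 0.3004]
eef_rot: [179.8, -0.2, 84.3]
ft_force: [-0.4, 0.2, 0.0]
opening: 0.0756
grasp_force: 0.0
t 18.12 tcp [0.4005 0.3632 0.2981] rot [ 1.799e+02 -1.000e-01  8.430e+01] F [-0.2  0.7 -0.7] op 0.0685 gf 0.0
to go, tool mm: [-707.2  177.2   10. ]
handle ((0.398887574672699, 0.36385175585746765), (0.0896814614534378, 0.021789534017443657), 81.0208511352539)
pad ((0.39750173687934875, 0.3640328645706177), (0.1785176545381546, 0.08878186345100403), 81.0959243774414)
```

Scraper and pad agree within 2 mm and in angle. Now across.

```bash
python3 -m inch '{"slide":[[-15,4,0],[-30,7,0],[-38,10,0],[-38,10,0],[-38,10,0],[-38,10,0],[-38,10,0],[-38,10,0],[-38,10,0],[-38,10,0],[-38,9,0],[-38,9,0]],"rotation":[[0,0,0],[0,0,0],[0,0,0],[0,0,0],[0,0,0],[0,0,0],[0,0,0],[0,0,0],[0,0,0],[0,0,0],[0,0,0],[0,0,0]],"grip":[1,1,1,1,1,1,1,1,1,1,1,1]}' && python3 -m inch '{"slide":[[-38,10,0],[-38,10,0],[-38,10,0],[-38,10,0],[-38,9,0],[-38,9,0],[-30,7,0],[-20,5,0],[0,0,0],[0,0,0]],"rotation":[[0,0,0],[0,0,0],[0,0,0],[0,0,0],[0,0,0],[0,0,0],[0,0,0],[0,0,0],[0,0,0],[0,0,0]],"grip":[1,1,1,1,1,1,1,1,1,1]}' && python3 - <<'E'
from h import *
rel([.507,-.358,.19])
cv2.imwrite("pics/lid.png",grab_frame("wrist"))
E
```

```text
time: 19.12
ee_pos: [0.4662, -0.0726, 0.296]
eef_rot: [-179.9, 0.0, 84.3]
ft_force: [1.4, 0.8, -0.1]
opening: -0.0001
grasp_force: 0.0
time: 19.95
ee_pos: [0.5083, -0.3548, 0.2951]
eef_rot: [-179.9, -0.1, 84.2]
ft_force: [1.0, -0.1, 0.0]
opening: 0.0001
grasp_force: 0.0
t 19.95 tcp [ 0.5083 -0.3548  0.2951] rot [-1.799e+02 -1.000e-01  8.420e+01] F [ 1.  -0.1  0. ] op 0.0001 gf 0.0
to go, tool mm: [ -3.4  -0.7 105.1]
```

View pics/lid.png

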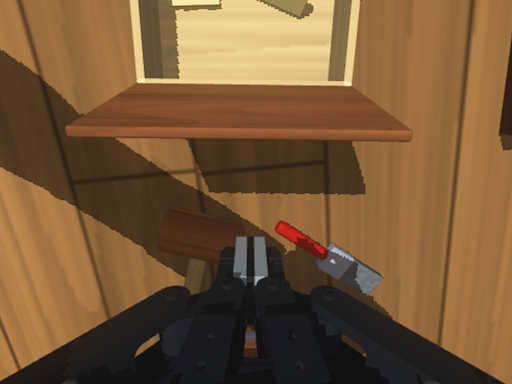

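The wrist picture shows the lid leaning outwards, its free edge along row 132 from (68,130) to (410,135), with the closed fingers at (250,250) on its outer side. Mallet and brush are below, clear. I descend behind the lid and push it +y.

```bash
python3 -m inch '{"slide":[[-5,0,20],[0,0,35],[0,0,35],[0,0,20],[0,0,0],[15,0,0],[20,0,0],[15,0,0],[15,0,0],[15,0,0]],"rotation":[[0,0,0],[0,0,0],[0,0,0],[0,0,0],[0,0,0],[0,0,0],[0,0,0],[0,0,0],[0,0,0],[0,0,0]],"grip":[1,1,1,1,1,1,1,1,1,1]}' && python3 -c "
from h import *
rel([.5173,-.253,.185])"
```

```text
time: 20.83
ee_pos: [0.5171, -0.2791, 0.1891]
eef_rot: [179.8, 0.1, 84.4]
ft_force: [2.0, -3.1, -0.8]
opening: -0.0
grasp_force: 1.5
t 20.83 tcp [ 0.5171 -0.2791  0.1891] rot [1.798e+02 1.000e-01 8.440e+01] F [ 2.  -3.1 -0.8] op -0.0 gf 1.5
to go, tool mm: [26.  -2.4  4.1]
```

Contact of about 3 N, so the lid is turning. I follow the arc down.

```bash
python3 -m inch '{"slide":[[14,0,2],[14,0,3],[12,0,6],[11,0,9],[9,0,10],[8,0,11],[6,0,12],[5,0,13],[3,0,13],[1,0,8]],"rotation":[[0,0,0],[0,0,0],[0,0,0],[0,0,0],[0,0,0],[0,0,0],[0,0,0],[0,0,0],[0,0,0],[0,0,0]],"grip":[1,1,1,1,1,1,1,1,1,1]}' && python3 -c "
from h import *
rel([.524,-.18,.094])"
```

```text
time: 21.67
ee_pos: [0.5242, -0.1954, 0.0985]
eef_rot: [-179.9, -0.1, 84.4]
ft_force: [-1.0, 1.8, 2.0]
opening: -0.0004
grasp_force: 1.0
t 21.67 tcp [ 0.5242 -0.1954  0.0985] rot [-1.799e+02 -1.000e-01  8.440e+01] F [-1.   1.8  2. ] op -0.0004 gf 1.0
to go, tool mm: [15.3 -1.7  4.5]
```

```bash
python3 -m inch '{"slide":[[0,0,4],[0,0,3],[0,0,2],[0,0,1],[0,0,0],[0,0,0]],"rotation":[[0,0,0],[0,0,0],[0,0,0],[0,0,0],[0,0,0],[0,0,0]],"grip":[1,1,1,1,1,1]}'
```

```text
time: 22.17
ee_pos: [0.5245, -0.1974, 0.0901]
eef_rot: [180.0, 0.0, 84.3]
ft_force: [-0.1, 0.5, -0.4]
opening: -0.0002
grasp_force: 0.0
```

```bash
python3 -m inch '{"slide":[[0,0,1],[0,0,1],[0,0,0],[0,0,0]],"rotation":[[0,0,0],[0,0,0],[0,0,0],[0,0,0]],"grip":[1,1,1,1]}'
```

```text
time: 22.5
ee_pos: [0.5247, -0.1975, 0.0897]
eef_rot: [179.9, 0.0, 84.3]
ft_force: [-7.8, 4.3, 37.1]
opening: 0.0002
grasp_force: 18.8
```

The stop was felt: 37 N at the tip at z 0.0897, so the lid is shut. I lift clear and look.

```bash
python3 -m inch '{"slide":[[0,0,-5],[0,0,-20],[0,0,-35],[0,0,-40],[0,0,-40],[0,0,-40],[0,0,0],[0,0,0],[0,0,0]],"rotation":[[0,0,0],[0,0,0],[0,0,0],[0,0,0],[0,0,0],[0,0,0],[0,0,0],[0,0,0],[0,0,0]],"grip":[1,1,1,1,1,1,1,1,1]}' && python3 - <<'E'
from h import *
rel([.5,-.2,.25])
cv2.imwrite("pics/fin.png",np.hstack([cv2.resize(grab_frame("scene")[90:270,130:360],None,fx=1.7,fy=1.7),cv2.resize(grab_frame("wrist"),(391,306))]))
E
```

```text
time: 23.25
ee_pos: [0.5243, -0.197, 0.2675]
eef_rot: [-180.0, -0.0, 84.3]
ft_force: [0.7, 1.1, -1.1]
opening: 0.0003
grasp_force: 0.0
t 23.25 tcp [ 0.5243 -0.197   0.2675] rot [-180.    -0.    84.3] F [ 0.7  1.1 -1.1] op 0.0003 gf 0.0
to go, tool mm: [ -5.3 -23.8  17.5]
```

View pics/fin.png

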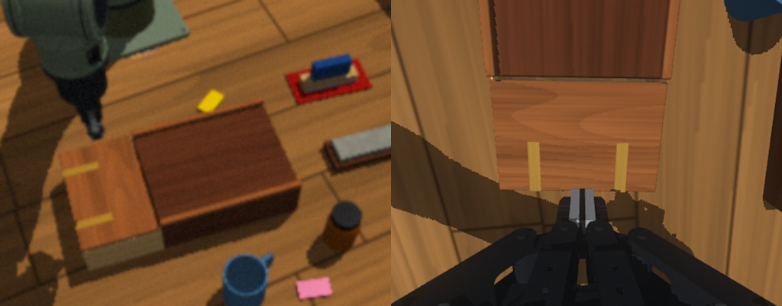

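The picture shows the lid flat and flush with the bare block, at (115,205) in the scene half. The scraper stands on its red pad at (330,72), and the jar and mug are in place. Handing in.

```bash
python3 -c "
from plant import *
print(hand_in())"
```

```text
the job is handed in; nothing more can be done
None
```

I handed the job in at about 23 s; no verdict came back, but by the pictures and forces the offcuts are swept into the scrap box, the scraper stands released on its red pad (within about 2 mm), and the lid is shut.

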